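# Snap the colonnade onto the facade model

## Robot

A 6-joint arm with a two-finger parallel gripper is mounted at the origin on the work surface. World frame = base frame: x ahead of the robot, y to its left, z up, the work surface at z = 0. Lengths are in mm, angles in degrees, forces in N, time in s.
With the tool pointing down it reaches from about 300 to 850 mm from the base axis. Payload 4.2 kg.
Tool frame: the origin (TCP) lies at the very end of the fingers, on their centre line; the grasp point (between the pads) lies 19 mm behind it; z points along the fingers, y is the line along which they close (so a half turn about z gives the same grasp; the last joint's range is limited). The gripper opens to 91 mm and grips with 3 to 60 N. Pads are 32 mm wide; open, the fingers measure 118 mm over their backs; the gripper's body (76 mm by 178 mm) begins 60 mm behind the grasp point.
Start: joints at [72.995, 18.312, 89.639, -0, 72.044, -1.146], TCP at [157.137, 553.128, 213.976] pointing down, gripper open.
Joint ranges: [-177.97, 177.97], [-48.28, 115.42], [12.27, 149.76], [-77.06, 257.06], [2.81, 150.46], [-146.56, 146.56]. Speed limits (degrees/s): [147.25, 147.25, 180, 180, 180, 180].

## Interface

Orientations are given as a 3x3 rotation matrix whose columns are the frame's x, y, z axes.
In Python, from workcell import manip gives the robot as it stands. Calls block until the motion is done:
- manip.reach(position, orientation): joint-space move of the TCP to a pose.
- manip.line_to(position, speed=150, rotation=None, stop_force=None): straight line of the TCP; rotation=None keeps the orientation; speed is the mean speed in mm/s. With stop_force (N) it stops when the force on the tool has changed by that much, and returns True; else False.
- manip.move_joints(angles): joint-space move.
- manip.gripper_to(opening, newtons=None): finger opening in mm; newtons is the grip in N (None keeps the last); returns when the fingers have stopped.
- manip.hold(seconds).
- manip.ik(position, orientation): joint angles nearest the present ones, or None.
- manip.observe(): the state.
- manip.read_camera(name): name is "side" or "top"; returns a dict with "img" (480x640x3 uint8, red, green, blue), "intrinsics" (3x3 intrinsics, pixels), "position" and "attitude" of the camera in the world. Camera axes: x right, y down, z forward; pixel columns grow to the right and rows downward; lengths in mm; the calibration is good to about 2 mm. A picture is of the moment at which its call begins. There is no depth.
A pose or a line that the arm cannot do raises manip.PlanningError and nothing moves.
- manip.finish_job(): hands the job in; it is judged then, once.
Trained networks look in the newest picture that a camera, given by its name, has taken for a name from the list of things; names that differ only in an ending like _2 or _b are one class to them, and where a whole thing is asked for, a point or a joint stands for the part that bears it (a point fixed in the world has none). Each returns a list of dicts, best first, with "confidence" (0 to 1); they miss things now and then, are a little off and sometimes report something else, mostly with a low value. They report only what shows in the picture. A call takes as long as a camera call. They do not tell look-alikes from the thing itself.
- manip.trace(query, camera): "pixels" (480x640 bool, what is visible of it) and "xy" ([column, row] in pixels, amid what is visible of it).
The state is a dict: "time": time; "qpos": joint angles; "qvel": joint speeds; "joint_efforts": joint torques, N m; "eef_pos": TCP position; "orientation": TCP orientation; "contact_force": force on the tool from outside, world axes, zero at the start; "torque": the same for the moment, N m; "width": finger opening in mm; "gripper_force": force on a finger pad.
Only numpy, scipy, OpenCV 4.12 (cv2) and the standard library are available. Lean on these libraries where they do the work, as an engineer would, in place of code of your own. Each camera call takes 0.05 s, during which the arm holds its last target. There are 200 camera calls.

## Task

The facade model lying on the bench has four column places along its clip rails. Fetch the two loose columns from the bench and lay one across each empty pair of clips, and press these two and the column that is still sitting proud down into their spring clips until all four columns are fully home at both ends. Do not disturb the other models standing around.

Things in the scene. Friction and masses are not known exactly. Their poses are not given: they have to be found in the camera images.
- board: wooden facade board lying flat on the bench, fixed, 220 (x) x 310 (y) x 10 mm thick. Origin: centre of its underside. Two grey rails, 20 mm wide and 8 mm high, run along its y at x = -35 and +35 mm; white strips (12 mm high) run along y at x = -98 and +98 mm. The four places sit side by side along its y, 70 mm apart, at y = -105, -35, +35 and +105 mm, in an order that changes from start to start
- place_a: column place on the board: two grey spring clips opening upward, at x = -35 and +35 mm, each 14 mm long along x (56 mm free between them), tops 44 mm above the origin. Origin: on the board's top, midway between the clips; x along the column. The mouths catch a shaft laid within 7 mm sideways of the middle; a proud column rests in them, axis 38 mm above the origin. Holds column_a, proud, at the start
- place_b: column place on the board: two grey spring clips opening upward, at x = -35 and +35 mm, each 14 mm long along x (56 mm free between them), tops 44 mm above the origin. Origin: on the board's top, midway between the clips; x along the column. The mouths catch a shaft laid within 7 mm sideways of the middle; a proud column rests in them, axis 38 mm above the origin. Empty at the start: takes column_b or column_c
- place_c: column place on the board: two grey spring clips opening upward, at x = -35 and +35 mm, each 14 mm long along x (56 mm free between them), tops 44 mm above the origin. Origin: on the board's top, midway between the clips; x along the column. The mouths catch a shaft laid within 7 mm sideways of the middle; a proud column rests in them, axis 38 mm above the origin. Empty at the start: takes column_b or column_c
- place_d: column place on the board: two grey spring clips opening upward, at x = -35 and +35 mm, each 14 mm long along x (56 mm free between them), tops 44 mm above the origin. Origin: on the board's top, midway between the clips; x along the column. The mouths catch a shaft laid within 7 mm sideways of the middle; a proud column rests in them, axis 38 mm above the origin. Holds column_d, already home, at the start
- column_a: white printed column, lying: a round shaft 14 mm in diameter and 130 mm long with a 24 x 24 x 8 mm square plate on each end (146 mm overall, about 35 g). Origin: middle of its axis; x runs along the shaft (both ends alike). Starts proud in place_a, up to 8 mm off centre lengthwise
- column_b: white printed column, lying: a round shaft 14 mm in diameter and 130 mm long with a 24 x 24 x 8 mm square plate on each end (146 mm overall, about 35 g). Origin: middle of its axis; x runs along the shaft (both ends alike). Starts loose on the bench to the right of the board (-y), axis 12 mm above the bench
- column_c: white printed column, lying: a round shaft 14 mm in diameter and 130 mm long with a 24 x 24 x 8 mm square plate on each end (146 mm overall, about 35 g). Origin: middle of its axis; x runs along the shaft (both ends alike). Starts loose on the bench to the left of the board (+y), axis 12 mm above the bench
- column_d: white printed column, lying: a round shaft 14 mm in diameter and 130 mm long with a 24 x 24 x 8 mm square plate on each end (146 mm overall, about 35 g). Origin: middle of its axis; x runs along the shaft (both ends alike). Starts home in place_d, up to 8 mm off centre lengthwise
- seat_a (a point): point in place_a, 24 mm above its origin, where the middle of the column's axis lies when home (top of shaft 7 mm higher); axes as the place's. Pushing a shaft down through both sprung lips takes about 10 to 16 N in all; it goes down 14 mm from proud to home, snapping in over the last few mm
- seat_b (a point): point in place_b, 24 mm above its origin, where the middle of the column's axis lies when home (top of shaft 7 mm higher); axes as the place's. Pushing a shaft down through both sprung lips takes about 10 to 16 N in all; it goes down 14 mm from proud to home, snapping in over the last few mm
- seat_c (a point): point in place_c, 24 mm above its origin, where the middle of the column's axis lies when home (top of shaft 7 mm higher); axes as the place's. Pushing a shaft down through both sprung lips takes about 10 to 16 N in all; it goes down 14 mm from proud to home, snapping in over the last few mm
- seat_d (a point): point in place_d, 24 mm above its origin, where the middle of the column's axis lies when home (top of shaft 7 mm higher); axes as the place's. Pushing a shaft down through both sprung lips takes about 10 to 16 N in all; it goes down 14 mm from proud to home, snapping in over the last few mm
- tower: bystander: white round tower model, 60 mm across the foot, 75 mm high. Origin: centre of its underside
- block: bystander: white stepped building model, 70 x 90 mm, 60 mm high. Origin: centre of its underside
- railcar: bystander: yellow rail car model, 45 x 120 mm, 41 mm high, long along its y. Origin: centre of its underside
Mind the look-alikes: they are no part of the job. What is shaped like the column_b but green or pink is not meant. What is shaped like the column_a but turquoise is not meant.

How it is judged (in metres and radians):
At the end, for the whole second after the job is handed in: All four columns at rest and home, one in each place (columns b and c may swap): axis 20.5 to 27.5 mm above the place's origin, within 3.5 mm sideways and 20 mm lengthwise of its middle, and parallel to the place within 0.06 rad (so both ends are in) (z of column_a in the frame of place_a between 0.0205 and 0.0275 m and y of column_a in the frame of place_a between -0.0035 and 0.0035 m and x of column_a in the frame of place_a between -0.02 and 0.02 m and angle between the x axis of column_a and the x axis of place_a, either way round below 0.06 rad and linear speed of each of column_a, column_d below 0.02 m/s and z of column_d in the frame of place_d between 0.0205 and 0.0275 m and y of column_d in the frame of place_d between -0.0035 and 0.0035 m and x of column_d in the frame of place_d between -0.02 and 0.02 m and angle between the x axis of column_d and the x axis of place_d, either way round below 0.06 rad and ((z of column_b in the frame of place_b between 0.0205 and 0.0275 m and y of column_b in the frame of place_b between -0.0035 and 0.0035 m and x of column_b in the frame of place_b between -0.02 and 0.02 m and angle between the x axis of column_b and the x axis of place_b, either way round below 0.06 rad and linear speed of each of column_b, column_c below 0.02 m/s and z of column_c in the frame of place_c between 0.0205 and 0.0275 m and y of column_c in the frame of place_c between -0.0035 and 0.0035 m and x of column_c in the frame of place_c between -0.02 and 0.02 m and angle between the x axis of column_c and the x axis of place_c, either way round below 0.06 rad) or (z of column_b in the frame of place_c between 0.0205 and 0.0275 m and y of column_b in the frame of place_c between -0.0035 and 0.0035 m and x of column_b in the frame of place_c between -0.02 and 0.02 m and angle between the x axis of column_b and the x axis of place_c, either way round below 0.06 rad and linear speed of each of column_b, column_c below 0.02 m/s and z of column_c in the frame of place_b between 0.0205 and 0.0275 m and y of column_c in the frame of place_b between -0.0035 and 0.0035 m and x of column_c in the frame of place_b between -0.02 and 0.02 m and angle between the x axis of column_c and the x axis of place_b, either way round below 0.06 rad))); the robot touches nothing.
It fails at once if the tower model is moved more than 30 mm (distance of tower from where it was at the start of the episode above 0.03 m).
It fails at once if the block model is moved more than 30 mm (distance of block from where it was at the start of the episode above 0.03 m).
It fails at once if the railcar model is moved more than 30 mm (distance of railcar from where it was at the start of the episode above 0.03 m).
It also fails if it takes over 67 s, if anything falls off the work surface, if the arm or the gripper's body presses on something with over 40 N, if the wrist force passes 120 N, or if a joint passes its speed limit or range.

## Working session

There is one attempt and no reset: what is moved stays moved. The work goes in short steps, each a Python script; the robot and the scene stay as the last script left them, time stands still between calls to the robot, and variables do not carry over. Pictures are saved under pics/ and viewed, at most 10 in all, crops included, and the job is handed in when it is done.

```bash
mkdir -p pics; python3 - <<'E'
from workcell import manip
import cv2
for n in("top","side"):
    c=manip.read_camera(n);cv2.imwrite(f"pics/{n}0.png",c["img"][:,:,::-1]);print(n,c["intrinsics"],c["position"],c["attitude"])
    for q in("column_a","board","place_a","tower","block","railcar"):
        for d in manip.trace(q,n):print(q,round(d["confidence"],2),d["xy"],d["pixels"].sum())
print(manip.observe()["time"],manip.observe()["orientation"])
E
```

```text
top [[513.01805112   0.         317.98225992]
 [  0.         513.01805112 239.08382808]
 [  0.           0.           1.        ]] [ 338.83274588  -35.72684322 1367.09413382] [[-0.02863027 -0.98108658  0.1914404 ]
 [-0.99954473  0.02627493 -0.01483105]
 [ 0.00952046 -0.19177786 -0.98139218]]
column_a 0.89 [156.6, 306.0] 350
column_a 0.89 [259.0, 251.8] 291
column_a 0.86 [379.4, 333.8] 405
column_a 0.82 [426.1, 295.1] 337
column_a 0.63 [311.6, 244.2] 364
column_a 0.62 [475.7, 304.0] 331
board 0.91 [297.5, 253.5] 8159
board 0.34 [424.9, 293.2] 351
place_a 0.66 [332.0, 229.6] 158
place_a 0.47 [413.0, 191.7] 985
place_a 0.43 [304.4, 232.4] 75
place_a 0.42 [284.4, 236.4] 97
block 0.79 [412.5, 190.8] 1003
railcar 0.77 [169.9, 216.1] 823
railcar 0.56 [455.1, 226.5] 473
side [[500.63341672   0.         320.55657215]
 [  0.         500.63341672 246.59786021]
 [  0.           0.           1.        ]] [432.64000872 894.42416972 719.95924734] [[-0.9872541  -0.07471752  0.14052274]
 [-0.15826774  0.55385794 -0.81743055]
 [-0.01675325 -0.82925188 -0.55862389]]
column_a 0.97 [224.8, 262.5] 310
column_a 0.85 [324.8, 259.3] 438
column_a 0.79 [321.6, 301.1] 398
column_a 0.79 [402.4, 190.8] 243
column_a 0.65 [376.9, 426.1] 980
column_a 0.63 [430.4, 244.1] 317
column_a 0.6 [388.9, 212.7] 284
board 0.86 [326.9, 289.9] 6758
place_a 0.72 [290.4, 205.6] 848
place_a 0.64 [315.1, 265.6] 140
place_a 0.62 [308.4, 280.3] 278
place_a 0.6 [315.3, 243.8] 245
place_a 0.56 [307.1, 300.9] 331
tower 0.89 [331.6, 189.2] 448
tower 0.3 [328.2, 259.8] 412
railcar 0.78 [236.1, 397.4] 1794
0.7 [[-9.61928895e-01  2.73299836e-01  3.81294013e-05]
 [ 2.73299838e-01  9.61928885e-01  1.37917084e-04]
 [ 1.01494402e-06  1.43087188e-04 -9.99999990e-01]]
```

View pics/top0.png

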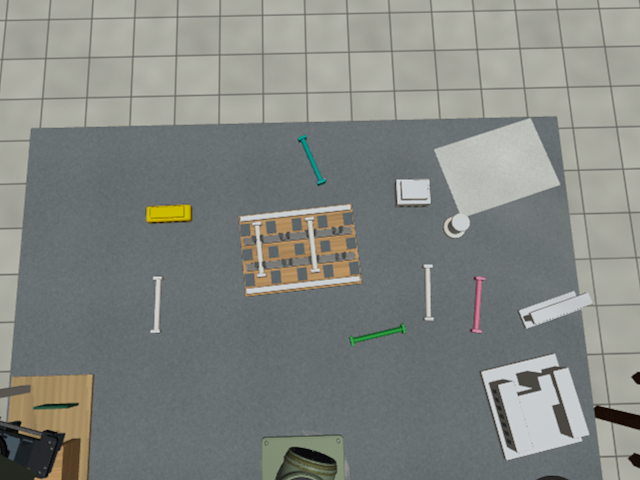

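View pics/side0.png

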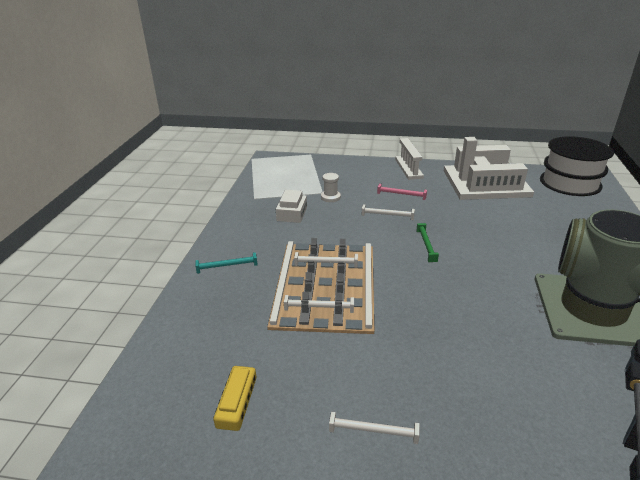

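The top view shows white loose columns at (156,306) and (428,293). On the board there are columns at (260,250) and (312,244), with empty places near column 285 and column 335. The green, pink and turquoise pieces are look-alikes.

```bash
cat > h.py <<'E'
from workcell import manip
import numpy as np, cv2
def proj(c,px,z):
    K=np.array(c["intrinsics"]);R=np.array(c["attitude"]);p=np.array(c["position"])
    px=np.atleast_2d(px).astype(float)
    d=(R@np.linalg.inv(K)@np.c_[px,np.ones(len(px))].T).T
    return (p+d*((z-p[2])/d[:,2])[:,None])[:,:2]
def rect(c,mask,z):
    ys,xs=np.nonzero(mask); q=proj(c,np.c_[xs,ys],z).astype(np.float32)
    (cx,cy),(w,h),a=cv2.minAreaRect(q)
    if h>w: w,h,a=h,w,a+90
    a=(a+90)%180-90
    return np.round([cx,cy,w,h,a],1)
def cols(name):
    c=manip.read_camera(name); out=[]
    for d in manip.trace("column_a",name):
        m=d["pixels"]; v=c["img"][m].astype(int)
        if np.median(v.max(1)-v.min(1))<40: out.append((d["xy"],m))
    return c,out
E
python3 - <<'E'
from h import *
for n in("top","side"):
    c,o=cols(n)
    for xy,m in o: print(n,xy,*[list(rect(c,m,z)) for z in(12,34,48)])
    b=manip.trace("board",n)[0]["pixels"]; print("board",rect(c,b,10),rect(c,b,22))
    # white strips
    hsv=cv2.cvtColor(c["img"],cv2.COLOR_RGB2HSV)
    w=((hsv[:,:,1]<40)&(hsv[:,:,2]>150)&cv2.dilate(b.astype(np.uint8),np.ones((5,5))).astype(bool)).astype(np.uint8)
    k,l,s,ce=cv2.connectedComponentsWithStats(w)
    for i in range(1,k):
        if s[i,4]>100: print("white",ce[i],s[i,4],rect(c,l==i,22),rect(c,l==i,34),rect(c,l==i,48))
    cr=c["img"][190:310,220:380] if n=="top" else c["img"][225:340,250:400]
    cv2.imwrite(f"pics/crop_{n}.png",cv2.resize(cr[:,:,::-1],None,fx=5,fy=5,interpolation=cv2.INTER_CUBIC)[:600,:800])
print(manip.observe()["time"])
E
```

```text
top [257.5, 249.2] [np.float64(579.5), np.float64(104.0), np.float64(151.6), np.float64(22.0), np.float64(5.0)] [np.float64(575.6), np.float64(101.7), np.float64(149.2), np.float64(21.6), np.float64(5.0)] [np.float64(573.1), np.float64(100.3), np.float64(147.6), np.float64(21.4), np.float64(5.0)]
top [309.8, 241.7] [np.float64(589.6), np.float64(-35.6), np.float64(150.9), np.float64(22.1), np.float64(1.8)] [np.float64(585.5), np.float64(-35.6), np.float64(148.5), np.float64(21.8), np.float64(1.8)] [np.float64(582.9), np.float64(-35.6), np.float64(146.9), np.float64(21.5), np.float64(1.8)]
top [313.3, 229.3] [np.float64(624.3), np.float64(-46.1), np.float64(2.8), np.float64(0.0), np.float64(-1.6)] [np.float64(619.7), np.float64(-45.9), np.float64(2.7), np.float64(0.0), np.float64(-1.6)] [np.float64(616.7), np.float64(-45.8), np.float64(2.7), np.float64(0.0), np.float64(-1.6)]
top [154.5, 304.4] [np.float64(439.5), np.float64(372.6), np.float64(140.8), np.float64(20.8), np.float64(-0.5)] [np.float64(437.8), np.float64(366.0), np.float64(138.6), np.float64(20.4), np.float64(-0.5)] [np.f
[... 1576 characters left out ...]
np.float64(143.1), np.float64(44.0), np.float64(6.0)]
side [387.1, 212.2] [np.float64(453.3), np.float64(-342.3), np.float64(146.2), np.float64(62.8), np.float64(-1.8)] [np.float64(452.7), np.float64(-303.9), np.float64(141.7), np.float64(60.8), np.float64(-1.8)] [np.float64(452.3), np.float64(-279.4), np.float64(138.8), np.float64(59.6), np.float64(-1.8)]
board [579.   -3.1 332.  221.  -85. ] [576.5  12.  326.4 217.2 -85. ]
white [281.22559653 281.92190889] 461 [675.6   6.8 298.6  13.1 -85.1] [671.4  22.  293.4  12.9 -85.1] [666.5  39.8 287.4  12.7 -85.1]
white [368.20620843 285.19290466] 451 [480.7 -10.8 297.6  13.2 -85.1] [479.9   4.8 292.4  13.  -85.1] [478.9  22.9 286.5  12.7 -85.1]
1.0
```

View pics/crop_top.png

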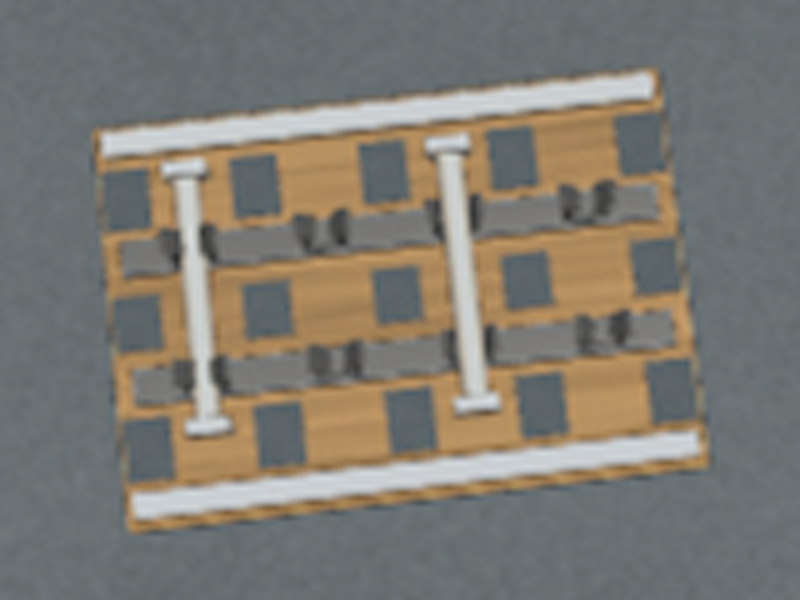

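View pics/crop_side.png

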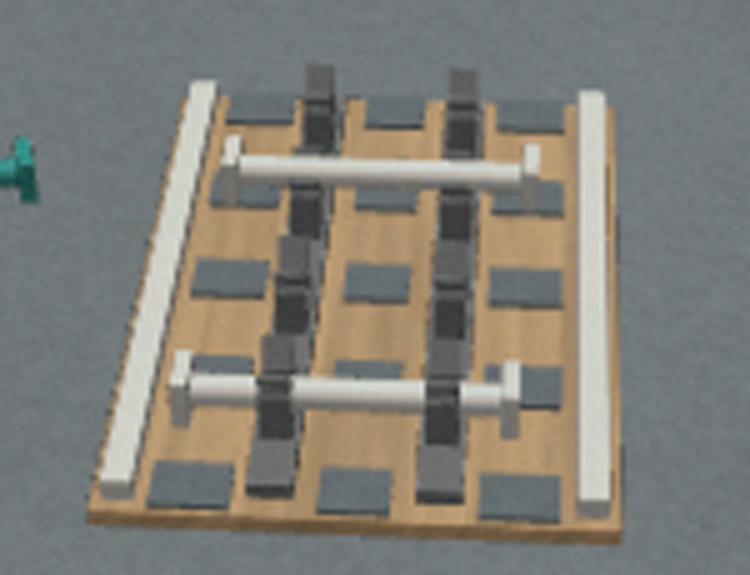

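The column at y≈102 triangulates to z≈34, so it is home. The one at y≈-37 triangulates to z≈48, so it is proud. The board centre is about (578.5,-3.5) with a yaw of 5°, and the empty places are at local y = +35 and -105. Picking column c first.

```bash
cat >> h.py <<'E'
from math import radians,cos,sin
A=5.0; BC=np.array([578.4,-3.3])
def R(a):
    c,s=cos(radians(a)),sin(radians(a)); return np.array([[-c,-s,0],[-s,c,0],[0,0,-1.]])
def place(v,u=0): 
    c,s=cos(radians(A)),sin(radians(A)); return BC+[u*c-v*s,u*s+v*c]
def st(t):
    o=manip.observe(); print(t,"t",round(o["time"],1),np.round(o["eef_pos"],1),"w",round(o["width"],1),"gf",np.round(o["gripper_force"],1),"F",np.round(o["contact_force"],1))
def fetch(x,y,a,v):
    manip.gripper_to(70)
    manip.reach([x,y,90],R(a)); manip.line_to([x,y,3],120,stop_force=15); st("down")
    manip.gripper_to(0,60); st("grip")
    manip.line_to([x,y,130],200)
    p=place(v); manip.reach([*p,110],R(A)); st("above")
    print(manip.line_to([*p,44],120,stop_force=12)); st("touch")
    print(manip.line_to([*p,25],30,stop_force=45)); st("pressed")
    manip.gripper_to(32); manip.line_to([*p,110],200); st("up")
def press(v):
    p=place(v); manip.gripper_to(0,20); manip.reach([*p,85],R(A))
    print(manip.line_to([*p,60],100,stop_force=12)); print(manip.line_to([*p,40.5],30,stop_force=30)); st("press")
    manip.line_to([*p,110],200)
E
python3 - <<'E'
from h import *
fetch(440,372,-0.5,35)
E
```

```text
down t 3.7 [440.4 372.6   3.6] w 69.8 gf 0.0 F [ 0.1  0.5 -0.3]
grip t 4.7 [440. 372.   3.] w 12.8 gf 60.0 F [ 0.2  1.2 -0.4]
above t 6.8 [575.2  32.5 109.8] w 12.6 gf 60.0 F [-0.6  0.   0.2]
False
touch t 7.5 [575.9  32.   44.5] w 12.9 gf 60.0 F [ 0.8 -0.2  0.4]
False
pressed t 8.3 [575.9  31.7  24.9] w 12.8 gf 60.0 F [ 2.   1.1 -1.7]
up t 9.4 [574.7  31.5 109.4] w 32.0 gf 0.0 F [ 0.2 -0.2 -0.1]
```

```bash
python3 - <<'E'
from h import *
fetch(453,-339,-3,-105)
press(-35); press(-105); press(35)
p=place(35); manip.reach([420,330,250],R(A)); manip.hold(.3)
for n in("top","side"):
    c,o=cols(n)
    for xy,m in o: print(n,xy,m.sum(),*[rect(c,m,z).tolist() for z in(34,48)])
    cr=c["img"][190:310,220:380] if n=="top" else c["img"][225:340,250:400]
    cv2.imwrite(f"pics/crop1_{n}.png",cv2.resize(cr[:,:,::-1],None,fx=5,fy=5,interpolation=cv2.INTER_CUBIC)[:600,:800])
st("end")
E
```

```text
down t 12.4 [ 453.6 -339.2    3.5] w 69.8 gf 0.0 F [-0.3 -0.4  0.3]
grip t 13.3 [ 453. -339.    3.] w 12.8 gf 60.0 F [-0.5 -0.7  0.4]
above t 15.2 [ 587.  -108.8  109.6] w 12.6 gf 60.0 F [-0.8 -0.4 -0.6]
False
touch t 15.9 [ 588.  -108.5   44.5] w 12.9 gf 60.0 F [ 0.7 -0.5 -0.1]
False
pressed t 16.6 [ 588.  -107.7   24.9] w 12.7 gf 60.0 F [ 2.4  1.6 -0.3]
up t 17.7 [ 586.9 -107.8  109.5] w 32.0 gf 0.0 F [ 0.4  0.2 -1. ]
False
False
press t 19.9 [581.9 -38.2  41.1] w 0.4 gf 2.6 F [0.4 0.5 5.6]
False
False
press t 22.3 [ 587.2 -107.9   41. ] w 0.2 gf 2.8 F [-2.9  0.6  5.4]
False
False
press t 24.8 [575.   31.7  41.1] w 0.2 gf 2.9 F [-3.  -0.5  6.1]
top [284.6, 247.7] 323 [576.6, 33.3, 149.1, 24.5, 3.5] [574.1, 32.5, 147.6, 24.2, 3.5]
top [310.1, 244.2] 270 [581.8, -39.5, 145.9, 21.3, 3.0] [579.2, -39.5, 144.4, 21.1, 3.0]
top [337.0, 242.7] 304 [587.8, -108.2, 148.0, 22.5, 4.4] [585.2, -107.4, 146.4, 22.3, 4.4]
top [256.1, 251.3] 323 [575.5, 101.8, 149.3, 23.8, 4.2] [573.0, 100.4, 147.7, 23.5, 4.2]
top [307.2, 230.4] 47 [583.7, -38.4, 79.1, 27.0, 5.1] [581.1, -38.3, 78.3, 26.7, 5.1]
side [330.6, 247.1] 350 [586.9, -108.3, 148.2, 47.9, 7.7] [583.8, -87.8, 145.2, 47.0, 7.7]
side [325.1, 280.6] 302 [575.8, 33.6, 143.8, 42.7, 6.3] [572.8, 51.1, 140.9, 41.8, 6.3]
side [325.1, 264.7] 366 [585.6, -37.5, 149.8, 51.7, 4.5] [582.5, -18.5, 146.8, 50.6, 4.5]
side [320.9, 300.1] 499 [576.7, 101.8, 151.0, 48.6, 5.4] [573.7, 117.9, 147.9, 47.6, 5.4]
end t 27.2 [420.1 329.9 250. ] w 0.2 gf 0.0 F [-0.2 -0.5  0.8]
```

View pics/crop1_side.png

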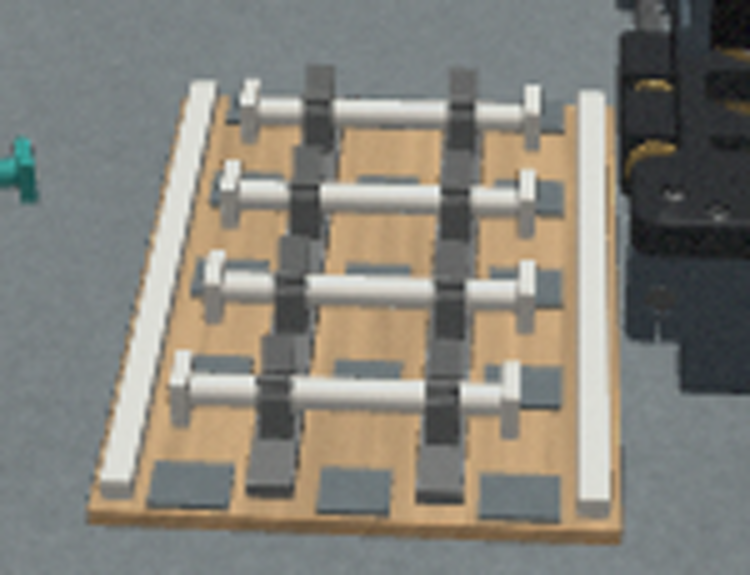

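View pics/crop1_top.png

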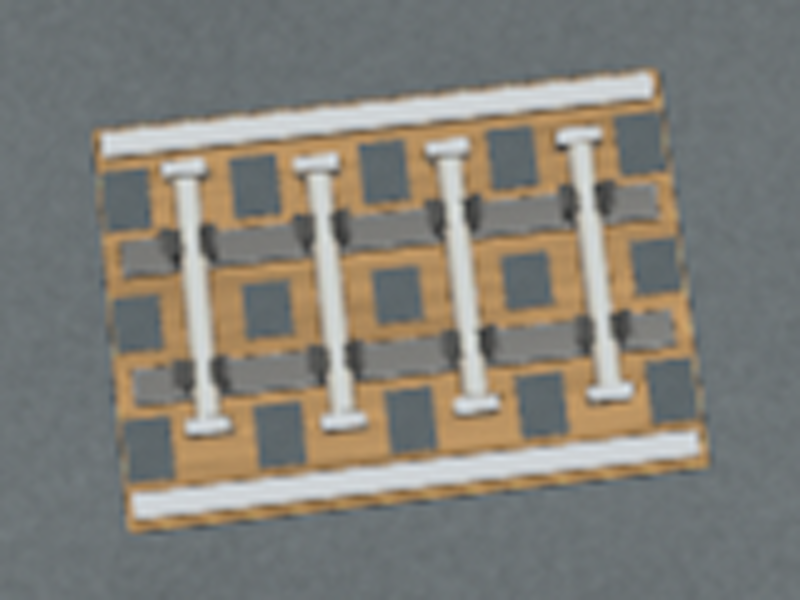

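The side crop shows all four shafts below the clip tops at both ends, at rows 112, 195, 288 and 392. Both cameras agree on z≈34, and the top crop shows the columns parallel and centred in their clips. Handing in.

```bash
python3 -c "
from workcell import manip
print(manip.finish_job())"
```

```text
the job is handed in; nothing more can be done
None
```

The job is handed in: both cameras show all four columns down in their clips at both ends, at about 27 s of the 67 s limit; the interface gave no verdict.

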